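# Brake lever check on a microscope trolley handle

## Task

Check the two brake levers on the trolley handle, first the blue one and then the yellow one: with the outside of the fingers, press the lever's outer face in towards the bar until it meets its stop, keep it there for a good second, and let it spring all the way back out before going on. Press firmly but do not force it, do not grip the levers or push on the bar, keep your fingers off the inner side of the levers, and leave the bottle, slide box and eraser where they are.

Things in the scene. Friction and masses are not known exactly. Their poses are not given: they have to be found in the camera images.
- bar: T-handle's level bar, 400 mm long along y, with black grips (33 mm diameter) and a white 46 x 50 x 40 mm clamp at its middle. Origin: that middle, 140 mm above the bench. Its x is level, towards the side where both levers stand (roughly away from the robot); +y to the blue end. Press points stand 83 mm out from its axis at rest, 46 mm at the stop (lever's inner face then 17 mm clear of the grip).
- stand: What carries the bar: a steel base plate 150 x 190 x 14 mm with a 32 mm post, fixed to the bench. Origin: centre of its underside, below the bar's middle, same axes. The levers' black brackets on the bar reach 46 mm out from its axis and 24 mm above and below it, 50 mm either side of the middle.
- blue_blade: The +y (robot's left) brake lever's blue blade: flat bar on edge, 118 long x 22 high x 12 mm thick with lining, a 24 mm blue ball at its free tip. Origin: the press point on its OUTER face, mid-height, 140 mm above the bench, 37 mm from the ball's centre. x points straight out of that face, away from the bar; z up; +y to the ball. Upright hinge axis at x -6, y -105 mm.
- blue_lever (a joint): blue lever, rad: 0 = sprung fully out, 0.36 = pressed in on its hard internal stop, blade parallel to the bar. It swings level, counter-clockwise seen from above. The spring needs about 2.5 N at the press point to start and 7.5 N just before the stop; let go, it returns to 0.
- blue_inner: Steel strip 112 x 22 x 4 mm lining the INNER face (towards the bar) of the blue blade; origin at its centre, axes as the blade's. Fingers do not belong on it.
- yellow_blade: The -y (robot's right) brake lever's yellow blade: flat bar on edge, 118 long x 22 high x 12 mm thick with lining, a 24 mm yellow ball at its free tip. Origin: the press point on its OUTER face, mid-height, 140 mm above the bench, 37 mm from the ball's centre. x points straight out of that face, away from the bar; z up; -y to the ball. Upright hinge axis at x -6, y 105 mm.
- yellow_lever (a joint): yellow lever, rad: 0 = sprung fully out, 0.36 = pressed in on its hard internal stop, blade parallel to the bar. It swings level, clockwise seen from above. The spring needs about 2.5 N at the press point to start and 7.5 N just before the stop; let go, it returns to 0.
- yellow_inner: Steel strip 112 x 22 x 4 mm lining the INNER face (towards the bar) of the yellow blade; origin at its centre, axes as the blade's. Fingers do not belong on it.
- bottle: Bystander: brown immersion-oil bottle with black cap, 48 mm diameter, 100 mm tall, loose, standing on the bench beyond the handle's middle, on the levers' side. Origin: centre of its underside.
- slide_box: Bystander: loose flat slide box, green with a white lid, 87 x 112 x 37 mm, lying on the bench near the bar's blue end, on the robot's side. Origin: centre of its underside.
- eraser: Bystander: loose board eraser, grey felt with a wooden back, 50 x 110 x 32 mm, on the bench near the bar's yellow end, on the robot's side. Origin: centre of its underside.

How it is judged:
On the way, in this order (a step that is already met when the one before it is completed fails the run):
1. the blue lever is kept pressed in on its stop by the fingers (joint over 0.335 rad, for 0.8 s), the yellow one left out (value of joint blue_lever above 0.335 rad and contact force between the fingers and blue_blade above 2 N and value of joint yellow_lever below 0.06 rad), for 0.8 s.
2. the blue lever is let back out (value of joint blue_lever below 0.04 rad), for 0.1 s.
3. the yellow lever is kept pressed in on its stop by the fingers (joint over 0.335 rad, for 0.8 s), the blue one left out (value of joint yellow_lever above 0.335 rad and contact force between the fingers and yellow_blade above 2 N and value of joint blue_lever below 0.06 rad), for 0.8 s.
At the end, for the whole second after the job is handed in: Both levers are sprung back out (joints under 0.04 rad); bottle, slide box and eraser are within 20 mm of where they began and the bottle stands upright (value of joint each of blue_lever, yellow_lever below 0.04 rad and distance of each of bottle, slide_box, eraser from where it was at the start of the episode below 0.02 m and angle between bottle's own z axis and vertical below 0.15 rad); the robot touches nothing.
It fails at once if a lever is forced (over 60 N) (contact force between the fingers and blue_blade above 60 N or contact force between the fingers and yellow_blade above 60 N).
It fails at once if fingers press on the inner side of a lever (over 2 N), as in gripping or pulling it (contact force between the fingers and blue_inner above 2 N or contact force between the fingers and yellow_inner above 2 N).
It fails at once if the fingers push or grip the bar (over 5 N) (contact force between the fingers and bar above 5 N).
It fails at once if the bottle, slide box or eraser is shifted, lifted or knocked (over 20 mm) (distance of any of bottle, slide_box, eraser from where it was at the start of the episode above 0.02 m).
It also fails if it takes over 72 s, if anything falls off the work surface, if the arm or the gripper's body presses on something with over 40 N, if the wrist force passes 120 N, or if a joint passes its speed limit or range.

## Robot

A 6-joint arm with a two-finger parallel gripper is mounted at the origin on the work surface. World frame = base frame: x ahead of the robot, y to its left, z up, the work surface at z = 0. Lengths are in m, angles in rad, forces in N, time in s.
With the tool pointing down it reaches from about 0.35 to 0.875 m from the base axis. Payload 4.2 kg.
Tool frame: the origin (TCP) lies midway between the tips of the shut fingers; the grasp point (between the pads) lies 19 mm behind it (manip.grip_depth is the distance from the TCP to the grasp point, in m); z points along the fingers, y is the line along which they close (so a half turn about z gives the same grasp; the last joint's range is limited). The gripper opens to 85 mm and grips with 20 to 120 N. Pads are 22 mm wide; open, the fingers measure 114 mm over their backs; the gripper's body (76 mm by 85 mm) begins 54 mm behind the grasp point. The pads swing forward as they close: fully open they stand 13 mm farther back than shut.
Start: joints at [1.365, 0.385, 0.008, 0, -1.194, -0.259], TCP at [0.28, 0.559, 0.231] pointing down, gripper open.
Joint ranges: [-3.14, 3.14], [-1.21, 2.06], [-1.07, 1.41], [-3.16, 2.05], [-2.99, -0.16], [-3.1, 3.1]. Speed limits (rad/s): [2.79, 2.79, 3.14, 3.14, 3.14, 3.14].

## Interface

Orientations are given as a unit quaternion [w, x, y, z].
In Python, from rig import telemetry, eyes, job, find_in, spot_point, manip gives the robot as it stands.
- The arm moves only by the tool send_rows, never from a script. Its argument "moves" is a list of rows, each an object of numbers: "tx", "ty", "tz": the shift along the tool's x, y, z in mm; "yaw": the turn about the tool's z in degrees. A call has 1 to 20 rows; each row shifts and turns the commanded pose from where the row before left it, along the tool's axes as they then stand; what a row does not reach is not made up. A row lasts 1/8 s, in which the tool goes at most 62.5 mm and 10.7 degrees, less where a joint would pass 70% of its speed; a pose out of reach is approached as far as the arm can. A call with a gripper value outside its range is refused whole. "jaw" is the gripper's target within -1 to 1 (fully open at 1, half-way at 0, shut at -1), set as the call begins (left out, the last holds). The fingers move at their own pace and stop on an object; the grip force is fixed at half the most. Time passes only in rows, so rows that do not move let the fingers close. It gives the time, the measured TCP pose, the force, the opening and the grip force at its end, in the units of the state.
- telemetry.state(): the state, without advancing time (a new reading comes with each control period).
- eyes.snapshot(name): name is "scene" or "side" or "wrist"; returns a dict with "pixels" (480x640x3 uint8, red, green, blue), "range_z" (480x640 float32, m along the optical axis (not along the pixel's ray), 0 where there is no reading), "fx", "fy", "cx", "cy" (pixels), "k1" (the pictures are not rectified: a ray, as slopes to the right and down, at radius r is drawn at 1 + k1 r^2 times it, then the intrinsics apply), "extrinsics" (4x4, takes a point from camera to world coordinates). Camera axes: x right, y up, looking along -z (the intrinsics and any distortion apply to the point x, -y, -z); pixel columns grow to the right and rows downward; lengths in m; the calibration is good to about 2 mm. A picture is of the moment at which its call begins.
- job.sign_off(): hands the job in; it is judged then, once.
Trained networks look in a picture, given as the dict that the camera call returned (one of the last four; its "shot" number tells which), for a name from the list of things; names that differ only in an ending like _2 or _b are one class to them, and where a whole thing is asked for, a point or a joint stands for the part that bears it (a point fixed in the world has none). Each returns a list of dicts, best first, with "p" (0 to 1); they miss things now and then, are a little off and sometimes report something else, mostly with a low value. They report only what shows in the picture. A call takes as long as a camera call.
- find_in(picture, target): "bbox" ([left, top, right, bottom] in pixels, round what is visible of it).
- spot_point(picture, target): "pixel" ([column, row] in pixels: a listed point, or the origin of a listed thing).
The state is a dict: "time_s": time; "qpos": joint angles; "dq": joint speeds; "joint_torque": joint torques, N m; "eef_pos": TCP position; "tool_rot": TCP orientation; "force": force on the tool from outside, world axes, zero at the start; "wrist_torque": the same for the moment, N m; "opening": opening from 0.0 (shut) to 1.0 (fully open); "grasp_force": force on a finger pad.
Only numpy, scipy, OpenCV 4.12 (cv2) and the standard library are available. Lean on these libraries where they do the work, as an engineer would, in place of code of your own. Each camera call takes 0.05 s, during which the arm holds its last target. There are 200 camera calls.

## Working session

There is one attempt and no reset: what is moved stays moved. The work goes in short steps, Python scripts to look and compute and a tool call to move; the robot and the scene stay as the last step left them, time stands still between calls to the robot, and variables do not carry over. Pictures are saved under pics/ and viewed, at most 10 in all, crops included, and the job is handed in when it is done.

Besides the shell and the picture viewer there is one more tool, called after ">>>" in YAML: its name, and indented under it one key for each argument. send_rows: Moves the arm, as the interface text tells. Its arguments: {"type":"object","properties":{"moves":{"type":"array"},"jaw":{"type":"number"}},"required":["moves"]}

```bash
mkdir -p pics
cat > h.py <<'E'
import numpy as np, cv2
from rig import telemetry, eyes, job, find_in, spot_point, manip
def world(s,px):
    u,v=px; x=(u-s["cx"])/s["fx"]; y=(v-s["cy"])/s["fy"]
    rd=np.hypot(x,y); r=rd
    for _ in range(20): r=rd/(1+s["k1"]*r*r)
    k=r/rd if rd>0 else 1; x*=k; y*=k
    c,w=int(round(u)),int(round(v))
    p=s["range_z"][max(w-1,0):w+2,max(c-1,0):c+2]; p=p[p>0]
    z=np.median(p) if p.size else 0
    return (s["extrinsics"]@[x*z,-y*z,-z,1])[:3]
E
python3 - <<'E'
from h import *
for n in ["scene","side"]:
    s=eyes.snapshot(n); cv2.imwrite(f"pics/{n}0.png",s["pixels"][:,:,::-1])
    for t in ["blue_blade","yellow_blade","bar","bottle","slide_box","eraser"]:
        a=spot_point(s,t)[:1];b=find_in(s,t)[:1]
        if a: print(n,t,np.round(a[0]["pixel"]),round(a[0]["p"],2),world(s,a[0]["pixel"]).round(3), b and np.round(b[0]["bbox"]))
    print(s["extrinsics"].round(2))
st=telemetry.state(); print(st["eef_pos"],st["tool_rot"],st["time_s"],st["opening"])
E
```

```text
scene blue_blade [350. 244.] 0.74 [0.592 0.06  0.132] [298. 223. 382. 252.]
scene yellow_blade [157. 255.] 0.77 [ 0.568 -0.23   0.14 ] [125. 230. 207. 268.]
scene bar [253. 208.] 0.96 [ 0.518 -0.079  0.158] [126. 186. 379. 241.]
scene bottle [278. 384.] 0.9 [ 0.764 -0.075  0.061] [256. 357. 292. 399.]
scene slide_box [372. 201.] 0.57 [0.526 0.108 0.145] [340. 170. 404. 225.]
scene eraser [149. 239.] 0.92 [ 0.458 -0.283  0.028] [116. 219. 178. 257.]
[[ 0.15 -0.83  0.53  0.94]
 [ 0.99  0.14 -0.07 -0.03]
 [-0.01  0.53  0.85  0.71]
 [ 0.    0.    0.    1.  ]]
side blue_blade [348. 218.] 0.62 [0.594 0.058 0.144] [340. 202. 354. 245.]
side yellow_blade [408. 348.] 0.65 [ 0.568 -0.237  0.151] [366. 306. 435. 385.]
side bar [315. 285.] 0.73 [ 0.491 -0.1    0.16 ] [283. 200. 368. 404.]
side bottle [460. 319.] 0.88 [ 0.731 -0.1    0.022] [446. 269. 482. 326.]
side slide_box [238. 272.] 0.66 [0.413 0.106 0.036] [202. 237. 270. 297.]
[[ 0.95  0.19 -0.23  0.32]
 [-0.3   0.58 -0.76 -0.7 ]
 [-0.01  0.79  0.61  0.71]
 [ 0.    0.    0.    1.  ]]
[0.28013511 0.55868668 0.23133958] [-2.60410054e-05  9.73114215e-01 -2.30323088e-01  4.30521892e-06] 1.3 1.0026501591285866
```

View pics/scene0.png

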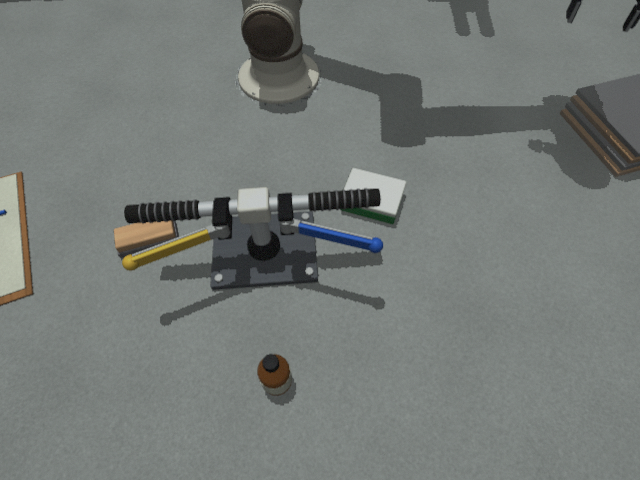

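View pics/side0.png

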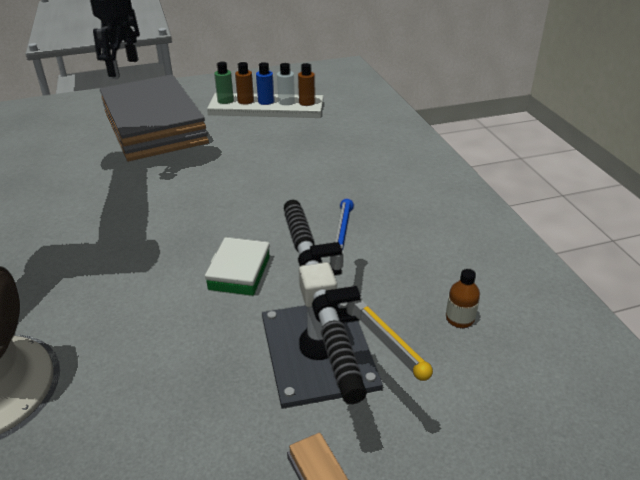

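The scene view shows the bar running from (130,213) to (378,197), with the blue ball at (376,244) and the yellow ball at (130,262). The bottle is well beyond them, at (275,375). Next I'll measure the two balls from the depth image.

```bash
cat >> h.py <<'E'
def cloud(s):
    H,W=s["range_z"].shape; v,u=np.mgrid[:H,:W]
    x=(u-s["cx"])/s["fx"]; y=(v-s["cy"])/s["fy"]; rd=np.hypot(x,y); r=rd.copy()
    for _ in range(20): r=rd/(1+s["k1"]*r*r)
    k=np.where(rd>0,r/np.maximum(rd,1e-9),1); z=s["range_z"]
    P=np.stack([x*k*z,-y*k*z,-z,np.ones_like(z)],-1)@s["extrinsics"].T
    return P[...,:3]
def masks(s):
    h=cv2.cvtColor(s["pixels"],cv2.COLOR_RGB2HSV); P=cloud(s)
    ok=(s["range_z"]>0)&(P[...,2]>.11)&(P[...,2]<.18)&(abs(P[...,0]-.55)<.12)&(P[...,1]>-.32)&(P[...,1]<.2)&(h[...,1]>150)
    return P,{"blue":ok&(h[...,0]>100)&(h[...,0]<130),"yellow":ok&(h[...,0]>15)&(h[...,0]<35)}
E
python3 - <<'E'
from h import *
for n in ["scene","side"]:
    s=eyes.snapshot(n); P,M=masks(s); C={}
    cam=s["extrinsics"][:3,3]
    for c,m in M.items():
        Q=P[m]; e=Q[:,1]; sg=1 if c=="blue" else -1
        tip=np.percentile(sg*e,98)
        b=Q[sg*e>tip-.02]; m0=b.mean(0); d=(m0-cam)/np.linalg.norm(m0-cam); cen=np.median(b,0)+d*.008
        # blade line
        bl=Q[(sg*e<tip-.035)]; f=np.polyfit(bl[:,1],bl[:,0],1)
        print(n,c,len(Q),cen.round(4),"blade slope",f.round(3),Q.min(0).round(3),Q.max(0).round(3)); C[c]=cen
    d=C["blue"]-C["yellow"]; print("dist",np.linalg.norm(d),"yaw deg",np.degrees(np.arctan2(-d[0],d[1])),"mid",(C["blue"]+C["yellow"])/2)
E
```

```text
scene blue 880 [0.6029 0.0948 0.1404] blade slope [0.47  0.563] [ 0.552 -0.014  0.129] [0.615 0.106 0.153]
scene yellow 984 [ 0.5734 -0.2669  0.1407] blade slope [-0.286  0.502] [ 0.541 -0.277  0.129] [ 0.586 -0.152  0.153]
dist 0.3628691362127535 yaw deg -4.662452776208967 mid [ 0.58818553 -0.08601962  0.14055976]
side blue 290 [0.6067 0.0961 0.1452] blade slope [0.461 0.562] [ 0.487 -0.14   0.125] [0.612 0.105 0.166]
side yellow 605 [ 0.5748 -0.2678  0.1415] blade slope [-0.282  0.501] [ 0.483 -0.281  0.133] [ 0.584 -0.151  0.154]
dist 0.3653387699707235 yaw deg -5.014661517352973 mid [ 0.59073188 -0.08587487  0.14332147]
```

>>> send_rows:
  moves:
    - {"yaw": -7.3}
    - {"yaw": -7.3}
    - {"yaw": -7.2}
    - {"tx": 25,"ty": 29}
    - {"tx": 25,"ty": 29}
    - {"tx": 25,"ty": 29}
    - {"tx": 25,"ty": 29}
    - {"tx": 25,"ty": 29}
    - {"tx": 25,"ty": 29}
    - {"tx": 25,"ty": 29}
    - {"tx": 25,"ty": 29}
    - {"tx": 25,"ty": 29}
    - {"tx": 25,"ty": 29}
    - {"tx": 25,"ty": 29}
    - {"tx": 25,"ty": 29}
    - {"tx": 25,"ty": 29}
    - {"tx": 25,"ty": 29}
    - {"tx": 25,"ty": 29}
    - {"tx": 25,"ty": 29}
  jaw: -1

```text
invalid input
```

>>> send_rows:
  moves:
    - {"tx": 0,"ty": 0,"tz": 0,"yaw": -7.3}
    - {"tx": 0,"ty": 0,"tz": 0,"yaw": -7.3}
    - {"tx": 0,"ty": 0,"tz": 0,"yaw": -7.2}
  jaw: -1

```text
time_s: 1.78
eef_pos: [0.2801, 0.5587, 0.2313]
tool_rot: [-0.0, 0.999, -0.04, -0.0]
force: [0.8, 0.4, 0.2]
opening: 0.376
grasp_force: 0.0
```

>>> send_rows:
  moves:
    - {"tx": 25,"ty": 29,"tz": 0,"yaw": 0}
    - {"tx": 25,"ty": 29,"tz": 0,"yaw": 0}
    - {"tx": 25,"ty": 29,"tz": 0,"yaw": 0}
    - {"tx": 25,"ty": 29,"tz": 0,"yaw": 0}
    - {"tx": 25,"ty": 29,"tz": 0,"yaw": 0}
    - {"tx": 25,"ty": 29,"tz": 0,"yaw": 0}
    - {"tx": 25,"ty": 29,"tz": 0,"yaw": 0}
    - {"tx": 25,"ty": 29,"tz": 0,"yaw": 0}
    - {"tx": 25,"ty": 29,"tz": 0,"yaw": 0}
    - {"tx": 25,"ty": 29,"tz": 0,"yaw": 0}
    - {"tx": 25,"ty": 29,"tz": 0,"yaw": 0}
    - {"tx": 25,"ty": 29,"tz": 0,"yaw": 0}
    - {"tx": 25,"ty": 29,"tz": 0,"yaw": 0}
    - {"tx": 25,"ty": 29,"tz": 0,"yaw": 0}
    - {"tx": 25,"ty": 29,"tz": 0,"yaw": 0}
    - {"tx": 25,"ty": 29,"tz": 0,"yaw": 0}
    - {"tx": 0,"ty": 0,"tz": 0,"yaw": 0}

```text
time_s: 3.9
eef_pos: [0.6406, 0.0606, 0.2306]
tool_rot: [0.0, 0.999, -0.044, -0.0]
force: [-0.0, -0.1, 0.2]
opening: 0.001
grasp_force: 0.0
```

Run:
```python
from h import *
s=eyes.snapshot("scene"); cv2.imwrite("pics/scene1.png",s["pixels"][:,:,::-1])
P=cloud(s)
st=telemetry.state(); t=np.array(st["eef_pos"]); print(t,st["tool_rot"],st["force"],st["opening"])
O=np.array([.4993,-.0785]);X=np.array([.9965,-.0837]);Y=np.array([.0837,.9965])
print("bar frame",(t[:2]-O)@X,(t[:2]-O)@Y)
m=(s["range_z"]>0)&(P[...,2]>t[2]-.01)&(P[...,2]<t[2]+.06)&(np.hypot(P[...,0]-t[0],P[...,1]-t[1])<.06)
Q=P[m]; q=np.c_[(Q[:,:2]-t[:2])@X,(Q[:,:2]-t[:2])@Y,Q[:,2]-t[2]]
for a,b in [(-.01,.01),(.01,.025),(.025,.04),(.04,.06)]:
    k=q[(q[:,2]>=a)&(q[:,2]<b)]
    if len(k): print(a,b,len(k),k.min(0).round(3),k.max(0).round(3))
```

```text
[0.63987349 0.06166156 0.23073947] [ 6.94383395e-05  9.99066376e-01 -4.31997010e-02 -3.95831923e-04] [ 1.16812824 -0.31179362 -0.5816522 ] 0.0013350301639801826
bar frame 0.12834995776925504 0.1514369999245357
-0.01 0.01 56 [ 0.006 -0.016 -0.   ] [0.013 0.011 0.01 ]
0.01 0.025 155 [-0.007 -0.016  0.01 ] [0.012 0.011 0.025]
0.025 0.04 133 [-0.01  -0.017  0.025] [0.013 0.011 0.039]
0.04 0.06 712 [-0.011 -0.043  0.04 ] [0.015 0.038 0.06 ]
```

>>> send_rows:
  moves:
    - {"tx": 0,"ty": 0,"tz": 22,"yaw": 0}
    - {"tx": 0,"ty": 0,"tz": 22,"yaw": 0}
    - {"tx": 0,"ty": 0,"tz": 22,"yaw": 0}
    - {"tx": 0,"ty": 0,"tz": 22,"yaw": 0}
    - {"tx": 0,"ty": 0,"tz": 21,"yaw": 0}
    - {"tx": -5,"ty": 0,"tz": 0,"yaw": 0}
    - {"tx": -7,"ty": 0,"tz": 0,"yaw": 0}
    - {"tx": -7,"ty": 0,"tz": 0,"yaw": 0}
    - {"tx": -7,"ty": 0,"tz": 0,"yaw": 0}
    - {"tx": -7,"ty": 0,"tz": 0,"yaw": 0}
    - {"tx": -7,"ty": 0,"tz": 0,"yaw": 0}
    - {"tx": -7,"ty": 0,"tz": 0,"yaw": 0}
    - {"tx": 0,"ty": 0,"tz": 0,"yaw": 0}

```text
time_s: 5.58
eef_pos: [0.5937, 0.0672, 0.1233]
tool_rot: [-0.0, 0.999, -0.042, 0.002]
force: [4.9, 1.6, 1.8]
opening: -0.001
grasp_force: 1.9
```

```bash
cat > chk.py <<'E'
from h import *
import sys
s=eyes.snapshot("scene"); P,M=masks(s)
if len(sys.argv)>1: cv2.imwrite("pics/"+sys.argv[1],cv2.resize(s["pixels"][140:320,80:440],(800,400))[:,:,::-1])
st=telemetry.state(); t=np.array(st["eef_pos"])
O=np.array([.4993,-.0785]);X=np.array([.9965,-.0837]);Y=np.array([.0837,.9965])
print(st["time_s"],"tcp bar",((t[:2]-O)@X).round(4),((t[:2]-O)@Y).round(4),t[2],"F bar",X@st["force"][:2],Y@st["force"][:2],st["force"][2])
for c,m in M.items():
    sg=1 if c=="blue" else -1
    Q=P[m]; q=np.c_[(Q[:,:2]-O)@X,sg*((Q[:,:2]-O)@Y)]; q=q[np.isfinite(q).all(1)]
    tip=q[q[:,1]>np.percentile(q[:,1],97)-.018]; b=np.median(tip,0)-[0.005,0]
    print(c,len(q),"ball",b.round(4),"joint~",round(.36-np.arctan2(b[0]-.04,b[1]-.049),3))
E
python3 chk.py press1.png
```

```text
5.625 tcp bar 0.082 0.1529 0.12319093194184347 F bar 4.444926051991924 3.2288214269373174 2.0560795206941735
blue 278 ball [0.0756 0.1883] joint~ 0.11
yellow 982 ball [0.0891 0.1785] joint~ -0.003
```

View pics/press1.png

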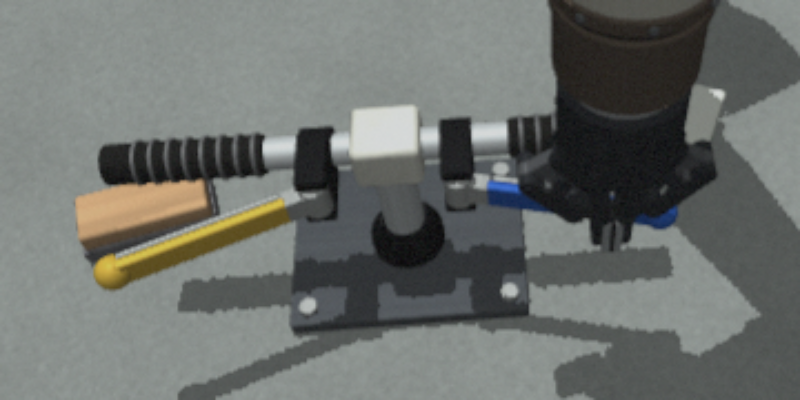

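The fingers, at about (610,235), rest on the blue blade's outer face and the lever is partly in. I'll press on.

>>> send_rows:
  moves:
    - {"tx": -5,"ty": 0,"tz": 0,"yaw": 0}
    - {"tx": -5,"ty": 0,"tz": 0,"yaw": 0}
    - {"tx": -5,"ty": 0,"tz": 0,"yaw": 0}
    - {"tx": -4,"ty": 0,"tz": 0,"yaw": 0}
    - {"tx": 0,"ty": 0,"tz": 0,"yaw": 0}

```text
time_s: 6.25
eef_pos: [0.5761, 0.0696, 0.1231]
tool_rot: [-0.001, 0.999, -0.042, 0.003]
force: [6.9, 5.2, -0.6]
opening: 0.003
grasp_force: 3.0
```

```bash
python3 chk.py
```

```text
6.3 tcp bar 0.0643 0.154 0.12315207402124578 F bar 6.577909779668659 3.5380306663823666 0.2799928290372218
blue 343 ball [0.054  0.1937] joint~ 0.264
yellow 983 ball [0.0887 0.1787] joint~ 0.001
```

>>> send_rows:
  moves:
    - {"tx": -2,"ty": 0,"tz": 0,"yaw": 0}
    - {"tx": 0,"ty": 0,"tz": 0,"yaw": 0}

```text
time_s: 6.55
eef_pos: [0.5745, 0.0699, 0.1231]
tool_rot: [-0.001, 0.999, -0.042, 0.003]
force: [7.4, 5.1, -0.3]
opening: 0.0
grasp_force: 3.2
```

```bash
python3 chk.py
```

```text
6.6 tcp bar 0.0625 0.1542 0.12314230026190912 F bar 6.907562655395952 4.341011102639825 -0.656509184149604
blue 353 ball [0.0516 0.1934] joint~ 0.28
yellow 988 ball [0.0887 0.1782] joint~ -0.001
```

>>> send_rows:
  moves:
    - {"tx": -2,"ty": 0,"tz": 0,"yaw": 0}
    - {"tx": -2,"ty": 0,"tz": 0,"yaw": 0}
    - {"tx": 0,"ty": 0,"tz": 0,"yaw": 0}

```text
time_s: 6.98
eef_pos: [0.5708, 0.0705, 0.1232]
tool_rot: [-0.002, 0.999, -0.042, 0.003]
force: [7.1, 5.0, -0.5]
opening: -0.0
grasp_force: 3.4
```

```bash
python3 chk.py
```

```text
7.025 tcp bar 0.0588 0.1545 0.12318531971599503 F bar 7.20145833418191 5.583267377070103 0.2011983469102408
blue 357 ball [0.0469 0.1927] joint~ 0.312
yellow 987 ball [0.0888 0.1785] joint~ -0.001
```

>>> send_rows:
  moves:
    - {"tx": -2,"ty": 0,"tz": 0,"yaw": 0}
    - {"tx": 0,"ty": 0,"tz": 0,"yaw": 0}

```text
time_s: 7.28
eef_pos: [0.5689, 0.0708, 0.1232]
tool_rot: [-0.002, 0.999, -0.042, 0.004]
force: [7.5, 5.9, 0.4]
opening: -0.0
grasp_force: 3.6
```

```bash
python3 chk.py
```

```text
7.325 tcp bar 0.057 0.1545 0.1232213289132165 F bar 7.053132222684645 5.1529526509219234 0.11710303850024184
blue 367 ball [0.0444 0.1927] joint~ 0.329
yellow 987 ball [0.0889 0.1787] joint~ -0.001
```

>>> send_rows:
  moves:
    - {"tx": -2,"ty": 0,"tz": 0,"yaw": 0}
    - {"tx": -1,"ty": 0,"tz": 0,"yaw": 0}
    - {"tx": 0,"ty": 0,"tz": 0,"yaw": 0}

```text
time_s: 7.7
eef_pos: [0.5676, 0.071, 0.1233]
tool_rot: [-0.002, 0.999, -0.042, 0.005]
force: [12.5, 3.9, -3.5]
opening: 0.001
grasp_force: 5.8
```

```bash
python3 chk.py
```

```text
7.75 tcp bar 0.0556 0.1547 0.1232881709950109 F bar 11.079677875047022 5.19174732435177 -3.751773366821368
blue 374 ball [0.0424 0.193 ] joint~ 0.344
yellow 977 ball [0.0887 0.1784] joint~ 0.0
```

>>> send_rows:
  moves:
    - {"tx": -1,"ty": 0,"tz": 0,"yaw": 0}
    - {"tx": 0,"ty": 0,"tz": 0,"yaw": 0}

```text
time_s: 8.0
eef_pos: [0.5675, 0.071, 0.1234]
tool_rot: [-0.002, 0.999, -0.041, 0.006]
force: [14.4, 2.7, -4.3]
opening: -0.0
grasp_force: 7.0
```

```bash
python3 chk.py
```

```text
8.05 tcp bar 0.0555 0.1547 0.12334536960927084 F bar 14.046290296558476 3.080252033056662 -5.132377990180075
blue 376 ball [0.0426 0.1936] joint~ 0.342
yellow 985 ball [0.0886 0.1786] joint~ 0.001
```

The lever is on its stop: the force rises while the position holds. Next I hold it, then retreat.

>>> send_rows:
  moves:
    - {"tx": -1,"ty": 0,"tz": 0,"yaw": 0}
    - {"tx": 0,"ty": 0,"tz": 0,"yaw": 0}
    - {"tx": 0,"ty": 0,"tz": 0,"yaw": 0}
    - {"tx": 0,"ty": 0,"tz": 0,"yaw": 0}
    - {"tx": 0,"ty": 0,"tz": 0,"yaw": 0}
    - {"tx": 0,"ty": 0,"tz": 0,"yaw": 0}
    - {"tx": 0,"ty": 0,"tz": 0,"yaw": 0}
    - {"tx": 0,"ty": 0,"tz": 0,"yaw": 0}
    - {"tx": 0,"ty": 0,"tz": 0,"yaw": 0}
    - {"tx": 0,"ty": 0,"tz": 0,"yaw": 0}
    - {"tx": 0,"ty": 0,"tz": 0,"yaw": 0}
    - {"tx": 0,"ty": 0,"tz": 0,"yaw": 0}

```text
time_s: 9.55
eef_pos: [0.5674, 0.071, 0.1234]
tool_rot: [-0.002, 0.999, -0.041, 0.007]
force: [16.9, 0.8, -6.2]
opening: -0.001
grasp_force: 8.2
```

```bash
python3 chk.py
```

```text
9.6 tcp bar 0.0554 0.1547 0.1234177059548389 F bar 15.447357194777577 2.9197852243579083 -6.236791102343942
blue 376 ball [0.0422 0.1932] joint~ 0.345
yellow 986 ball [0.0886 0.1784] joint~ 0.0
```

>>> send_rows:
  moves:
    - {"tx": 8,"ty": 0,"tz": 0,"yaw": 0}
    - {"tx": 8,"ty": 0,"tz": 0,"yaw": 0}
    - {"tx": 8,"ty": 0,"tz": 0,"yaw": 0}
    - {"tx": 8,"ty": 0,"tz": 0,"yaw": 0}
    - {"tx": 8,"ty": 0,"tz": 0,"yaw": 0}
    - {"tx": 8,"ty": 0,"tz": 0,"yaw": 0}
    - {"tx": 8,"ty": 0,"tz": 0,"yaw": 0}
    - {"tx": 8,"ty": 0,"tz": 0,"yaw": 0}
    - {"tx": 8,"ty": 0,"tz": 0,"yaw": 0}
    - {"tx": 8,"ty": 0,"tz": 0,"yaw": 0}
    - {"tx": 0,"ty": 0,"tz": 0,"yaw": 0}
    - {"tx": 0,"ty": 0,"tz": 0,"yaw": 0}

```text
time_s: 11.1
eef_pos: [0.6404, 0.0625, 0.1222]
tool_rot: [0.0, 0.999, -0.042, -0.0]
force: [-0.1, -0.8, -0.3]
opening: 0.002
grasp_force: 0.0
```

```bash
python3 chk.py
```

```text
11.15 tcp bar 0.1288 0.1524 0.12228040640934054 F bar -0.5808477021025764 0.7017019426631684 -0.0760224014244156
blue 287 ball [0.0592 0.1033] joint~ 0.021
yellow 989 ball [0.0891 0.1785] joint~ -0.002
```

>>> send_rows:
  moves:
    - {"tx": 0,"ty": 0,"tz": -27,"yaw": 0}
    - {"tx": 0,"ty": 0,"tz": -27,"yaw": 0}
    - {"tx": 0,"ty": 0,"tz": -27,"yaw": 0}
    - {"tx": 0,"ty": 0,"tz": -27,"yaw": 0}
    - {"tx": 0,"ty": 30,"tz": 0,"yaw": 0}
    - {"tx": 0,"ty": 30,"tz": 0,"yaw": 0}
    - {"tx": 0,"ty": 30,"tz": 0,"yaw": 0}
    - {"tx": 0,"ty": 30,"tz": 0,"yaw": 0}
    - {"tx": 0,"ty": 30,"tz": 0,"yaw": 0}
    - {"tx": 0,"ty": 30,"tz": 0,"yaw": 0}
    - {"tx": 0,"ty": 30,"tz": 0,"yaw": 0}
    - {"tx": 0,"ty": 30,"tz": 0,"yaw": 0}
    - {"tx": 0,"ty": 30,"tz": 0,"yaw": 0}
    - {"tx": 0,"ty": 32,"tz": 0,"yaw": 0}
    - {"tx": 0,"ty": 0,"tz": 0,"yaw": 0}
    - {"tx": 0,"ty": 0,"tz": 0,"yaw": 0}

```text
time_s: 13.15
eef_pos: [0.615, -0.238, 0.2303]
tool_rot: [-0.0, 0.999, -0.042, -0.0]
force: [-0.7, 0.4, 0.2]
opening: 0.003
grasp_force: 0.0
```

```bash
python3 chk.py yel0.png
```

```text
13.2 tcp bar 0.1288 -0.1489 0.230368922650315 F bar -0.6472329739238375 0.4907814353460229 0.05130939270245653
blue 877 ball [0.0879 0.1805] joint~ 0.011
yellow 970 ball [0.0892 0.1779] joint~ -0.004
```

View pics/yel0.png

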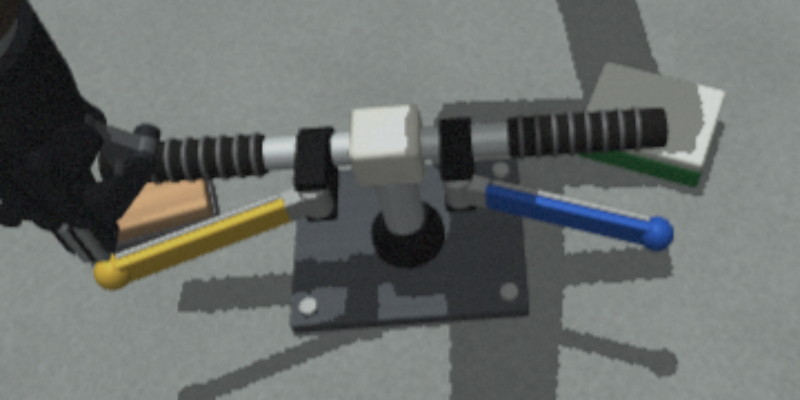

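The blue lever, ball at (657,232), is fully back out. Now the same for yellow, shifted 4 mm away from the ball.

>>> send_rows:
  moves:
    - {"tx": 0,"ty": -4,"tz": 22,"yaw": 0}
    - {"tx": 0,"ty": 0,"tz": 22,"yaw": 0}
    - {"tx": 0,"ty": 0,"tz": 22,"yaw": 0}
    - {"tx": 0,"ty": 0,"tz": 22,"yaw": 0}
    - {"tx": 0,"ty": 0,"tz": 20,"yaw": 0}
    - {"tx": -5,"ty": 0,"tz": 0,"yaw": 0}
    - {"tx": -7,"ty": 0,"tz": 0,"yaw": 0}
    - {"tx": -7,"ty": 0,"tz": 0,"yaw": 0}
    - {"tx": -7,"ty": 0,"tz": 0,"yaw": 0}
    - {"tx": -7,"ty": 0,"tz": 0,"yaw": 0}
    - {"tx": -7,"ty": 0,"tz": 0,"yaw": 0}
    - {"tx": -7,"ty": 0,"tz": 0,"yaw": 0}
    - {"tx": 0,"ty": 0,"tz": 0,"yaw": 0}

```text
time_s: 14.82
eef_pos: [0.5696, -0.2308, 0.1233]
tool_rot: [0.0, 0.999, -0.042, 0.002]
force: [4.1, -1.3, 0.8]
opening: -0.002
grasp_force: 1.9
```

```bash
python3 chk.py
```

```text
14.875 tcp bar 0.083 -0.1459 0.12330586887073261 F bar 3.950654586196413 -2.2183537381123037 2.398093995329688
blue 872 ball [0.088  0.1805] joint~ 0.01
yellow 415 ball [0.0774 0.1844] joint~ 0.09
```

>>> send_rows:
  moves:
    - {"tx": -5,"ty": 0,"tz": 0,"yaw": 0}
    - {"tx": -5,"ty": 0,"tz": 0,"yaw": 0}
    - {"tx": -5,"ty": 0,"tz": 0,"yaw": 0}
    - {"tx": -5,"ty": 0,"tz": 0,"yaw": 0}
    - {"tx": -3,"ty": 0,"tz": 0,"yaw": 0}
    - {"tx": -2,"ty": 0,"tz": 0,"yaw": 0}
    - {"tx": 0,"ty": 0,"tz": 0,"yaw": 0}

```text
time_s: 15.75
eef_pos: [0.5465, -0.2298, 0.1235]
tool_rot: [0.001, 0.999, -0.042, 0.003]
force: [7.1, -6.5, 0.3]
opening: -0.008
grasp_force: 3.7
```

```bash
python3 chk.py
```

```text
15.8 tcp bar 0.0597 -0.1469 0.12348090046137603 F bar 8.012981518234424 -5.831382608181899 0.7242321873661358
blue 875 ball [0.0882 0.1809] joint~ 0.01
yellow 386 ball [0.0477 0.1912] joint~ 0.306
```

>>> send_rows:
  moves:
    - {"tx": -2,"ty": 0,"tz": 0,"yaw": 0}
    - {"tx": -1,"ty": 0,"tz": 0,"yaw": 0}
    - {"tx": 0,"ty": 0,"tz": 0,"yaw": 0}

```text
time_s: 16.18
eef_pos: [0.5439, -0.2297, 0.1235]
tool_rot: [0.001, 0.999, -0.042, 0.003]
force: [7.7, -6.8, -0.6]
opening: -0.001
grasp_force: 4.0
```

```bash
python3 chk.py
```

```text
16.225 tcp bar 0.0571 -0.1469 0.12351851451247821 F bar 8.117349128822209 -6.471947691328822 0.336333265588171
blue 874 ball [0.0881 0.1811] joint~ 0.01
yellow 382 ball [0.0438 0.1912] joint~ 0.333
```

>>> send_rows:
  moves:
    - {"tx": -2,"ty": 0,"tz": 0,"yaw": 0}
    - {"tx": -1,"ty": 0,"tz": 0,"yaw": 0}
    - {"tx": 0,"ty": 0,"tz": 0,"yaw": 0}

```text
time_s: 16.6
eef_pos: [0.5437, -0.2297, 0.1237]
tool_rot: [0.002, 0.999, -0.041, 0.007]
force: [12.9, -7.8, -4.6]
opening: 0.002
grasp_force: 6.8
```

```bash
python3 chk.py
```

```text
16.65 tcp bar 0.0569 -0.1469 0.12369730107896035 F bar 13.655536107418142 -6.91570688351389 -4.687053434684063
blue 874 ball [0.088  0.1807] joint~ 0.011
yellow 385 ball [0.0442 0.1909] joint~ 0.331
```

>>> send_rows:
  moves:
    - {"tx": -1,"ty": 0,"tz": 0,"yaw": 0}
    - {"tx": -1,"ty": 0,"tz": 0,"yaw": 0}
    - {"tx": 0,"ty": 0,"tz": 0,"yaw": 0}
    - {"tx": 0,"ty": 0,"tz": 0,"yaw": 0}
    - {"tx": 0,"ty": 0,"tz": 0,"yaw": 0}
    - {"tx": 0,"ty": 0,"tz": 0,"yaw": 0}
    - {"tx": 0,"ty": 0,"tz": 0,"yaw": 0}
    - {"tx": 0,"ty": 0,"tz": 0,"yaw": 0}
    - {"tx": 0,"ty": 0,"tz": 0,"yaw": 0}
    - {"tx": 0,"ty": 0,"tz": 0,"yaw": 0}
    - {"tx": 0,"ty": 0,"tz": 0,"yaw": 0}
    - {"tx": 0,"ty": 0,"tz": 0,"yaw": 0}
    - {"tx": 0,"ty": 0,"tz": 0,"yaw": 0}

```text
time_s: 18.27
eef_pos: [0.5436, -0.2297, 0.1238]
tool_rot: [0.002, 0.999, -0.041, 0.009]
force: [18.0, -8.8, -7.2]
opening: -0.001
grasp_force: 8.6
```

```bash
python3 chk.py
```

```text
18.325 tcp bar 0.0568 -0.147 0.123795630556948 F bar 17.326014833293687 -7.443032192723148 -7.109637117534044
blue 876 ball [0.0878 0.1804] joint~ 0.011
yellow 388 ball [0.0436 0.1915] joint~ 0.335
```

>>> send_rows:
  moves:
    - {"tx": 8,"ty": 0,"tz": 0,"yaw": 0}
    - {"tx": 8,"ty": 0,"tz": 0,"yaw": 0}
    - {"tx": 8,"ty": 0,"tz": 0,"yaw": 0}
    - {"tx": 8,"ty": 0,"tz": 0,"yaw": 0}
    - {"tx": 8,"ty": 0,"tz": 0,"yaw": 0}
    - {"tx": 8,"ty": 0,"tz": 0,"yaw": 0}
    - {"tx": 8,"ty": 0,"tz": 0,"yaw": 0}
    - {"tx": 8,"ty": 0,"tz": 0,"yaw": 0}
    - {"tx": 8,"ty": 0,"tz": 0,"yaw": 0}
    - {"tx": 8,"ty": 0,"tz": 0,"yaw": 0}
    - {"tx": 0,"ty": 0,"tz": 0,"yaw": 0}
    - {"tx": 0,"ty": 0,"tz": -30,"yaw": 0}
    - {"tx": 0,"ty": 0,"tz": -30,"yaw": 0}
    - {"tx": 0,"ty": 0,"tz": -30,"yaw": 0}
    - {"tx": 0,"ty": 0,"tz": -20,"yaw": 0}
    - {"tx": 0,"ty": 0,"tz": 0,"yaw": 0}
    - {"tx": 0,"ty": 0,"tz": 0,"yaw": 0}

```text
time_s: 20.45
eef_pos: [0.6148, -0.2341, 0.2311]
tool_rot: [-0.0, 0.999, -0.042, -0.001]
force: [-0.4, 0.1, -0.8]
opening: 0.002
grasp_force: 0.0
```

```bash
python3 chk.py end.png
```

```text
20.5 tcp bar 0.128 -0.1454 0.23074856880301003 F bar -0.07986642647790605 -0.7624445258355748 -0.7764834941119069
blue 871 ball [0.0884 0.1805] joint~ 0.008
yellow 973 ball [0.0895 0.1779] joint~ -0.006
```

View pics/end.png

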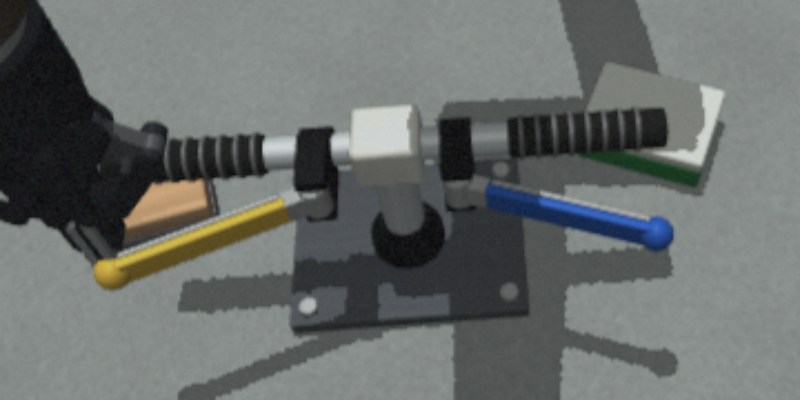

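Both levers are fully out, with the yellow ball at (112,272) and the blue at (657,232), and the arm is clear above them.

```bash
python3 -c "
from rig import job
print(job.sign_off())"
```

```text
the job is handed in; nothing more can be done
None
```

I pressed the blue lever and then the yellow one onto its stop with about 17–19 N, held each for more than a second and let it spring fully back; the job is handed in, though sign-off returned no verdict.

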